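# Open the tight cleaning-tablet tin in the hold-down bracket

### The arm

A 7-joint arm with a two-finger parallel gripper is mounted at the origin on a cart in front of the work surface, level with it; the furniture and walls round the work are solid. World frame = base frame: x ahead of the robot, y to its left, z up, the work surface at z = 0. Lengths are in m, angles in rad, forces in N, time in s.
With the tool pointing down it reaches from about 0.4 to 0.875 m from the base axis. Payload 19.3 kg.
Tool frame: the origin (TCP) lies midway between the tips of the shut fingers; the grasp point (between the pads) lies 19 mm behind it; z points along the fingers, y is the line along which they close (so a half turn about z gives the same grasp; the last joint's range is limited). The gripper opens to 85 mm and grips with 20 to 120 N. Pads are 22 mm wide; open, the fingers measure 114 mm over their backs; the gripper's body (76 mm by 85 mm) begins 54 mm behind the grasp point. The pads swing forward as they close: fully open they stand 13 mm farther back than shut.
Start: joints at [-1.282, 0.521, -0.036, 1.599, 0.021, 1.021, -0.113], TCP at [0.219, 0.585, 0.231] pointing down, gripper open.
Joint ranges: [-2.91, 2.91], [-0.3, 2.13], [-1.5, 1.42], [0.17, 2.43], [-1.26, 4.41], [0.16, 1.93], [-2.52, 2.52]. Speed limits (rad/s): [1.89, 1.89, 2.39, 2.39, 3.01, 3.01, 3.01].

### API

Orientations are given as [roll, pitch, yaw] about the fixed x, y, z axes, in that order (R = Rz(yaw) Ry(pitch) Rx(roll)).
In Python, from workcell import bot gives the robot as it stands.
- The arm moves only by the shell command python3 nudge.py 'ROWS' [FORCE]. ROWS is a JSON list of rows, 1 to 5 of them, each an object with the fields jaw (the finger opening in m), pos (a list: dx, dy, dz in normalised numbers (1 is 75 cm)), rot (a list: a rotation vector rx, ry, rz in fractions of the full range, 1 being pi rad); a field left out counts as zero (the opening has to be given); each row is the pose to reach, as a shift and turn from the pose commanded when the command began, along the tool's axes at that moment; what a row does not reach only later rows make up. A row lasts 1/8 s, in which the tool goes at most 0.0625 m and 0.188 rad, less where a joint would pass 70% of its speed; a pose out of reach is approached as far as the arm can. The fingers move at their own pace and stop on an object; FORCE is the grip in N (left out, the last holds). Time passes only in rows, so rows that do not move let the fingers close. It prints the time, the measured TCP pose, the force, the opening and the grip force at its end. A shift or turn number past 1, either way, is cut back to 1. Input that does not fit is refused with a message, and nothing moves.
- bot.observe(): the state, without advancing time (a new reading comes with each control period).
- bot.grab_frame(name): name is "side" or "top" or "wrist"; returns the picture (384x512x3 uint8, blue, green, red); there is no depth.
- bot.calibration(name): a dict with "vfov" (degrees; the focal length in pixels is half the picture's height over the tangent of half this angle, whatever the lens; pixels are square), "cx", "cy" (the principal point, pixels), "eye" and "attitude" of the camera in the world. Camera axes: x right, y down, z forward; pixel columns grow to the right and rows downward; lengths in m; the calibration is good to about 2 mm. The wrist camera is an equidistant fisheye: a pixel r from the principal point sees the ray r / f radians off the axis. A picture is of the moment at which its call begins: read the wrist's pose just before it. calibration takes no time and is no camera call; for the wrist camera it gives the pose at the moment of the call.
- bot.job_done(): hands the job in; it is judged then, once.
The state is a dict: "clock": time; "qpos": joint angles; "qd": joint speeds; "joint_efforts": joint torques, N m; "position": TCP position; "tool_rot": TCP orientation; "force": force on the tool from outside, world axes, zero at the start; "moment": the same for the moment, N m; "grip_width": finger opening in m; "finger_force": force on a finger pad.
Only numpy, scipy, OpenCV 4.12 (cv2) and the standard library are available. Lean on these libraries where they do the work, as an engineer would, in place of code of your own. Each camera call takes 0.05 s, during which the arm holds its last target. There are 200 camera calls.

### The job

The deep lid of the steel tablet tin is so tight that the tin comes up with it. With the lid still on, slide the tin's foot under both lips of the hold-down bracket until it butts against the screw stop (press it there, do not ram it), then draw the lid straight up off the tin. Stand the lid upright, open end down, on free table and leave the open tin standing in the bracket; leave everything else alone.

Things in the scene. Friction and masses are not known exactly. Their poses are not given: they have to be found in the camera images.
- tin: Oblong upright stainless tin, 0.4 kg. Origin: centre of underside; z up, x along the longer side (same either way round). Foot flange 100 (x) x 84 (y) x 5 mm; neck 83 x 57 up to z = 20; then, under the lid, a thin open box 74 x 48 up to z = 108 with sprung tongues at z = 88 that grip the lid with 10 to 18 N (varies unseen), more than the tin's weight. It can be dragged or carried by the lid.
- lid: The tin's deep stainless lid, 0.13 kg: oblong cap 83 (x) x 57 (y) x 94 mm high, walls 3 mm, open below. Origin: centre of its open lower rim; z up, x along its longer side and parallel to the tin's x. The rim sits on the neck, 20 mm above the tin's underside.
- lid_top (a point): Centre of the lid's flat top, 94 mm above its rim (114 mm above the table while on the tin standing there). Grip the lid from above across its 57 mm (y) width. The tongues hold it over the first 75 mm or so of lift; it is clear of the tin once lifted 90 mm. Gripped 25 mm below this point or higher it clears the gripper's body.
- hold: Fixed dark steel hold-down bracket: two low rails, x = -55 to +55 mm, 14 mm high, inward lips along both, cross bar at the far end. Origin: on the table, midway between the rails; x runs from the open mouth towards the stop; z up. 89 mm between rails, 69 mm between lip edges, lip underside 9 mm above the table. The tin slides in with its x along this x.
- hold_mouth (a point): Middle of the bracket's open mouth, on the table, 80 mm before the bracket's origin along its -x, level with the tips of two flared guides (about 110 mm apart). The tin's foot enters here, lying flat on the table. Pushed from high up while it drags on the table, the tall tin may tip and dig in its front edge; hang it a hair (1 to 2 mm) clear of the table, or push low.
- stop_block: Dark steel block 22 x 32 x 26 mm behind the bracket; origin on the table at its near face, 57 mm beyond the bracket's origin. Its screw stop, a round rubber pad that does not give, faces the mouth. The screw is set to any length: the pad's face lies 28 to 50 mm beyond the bracket's origin (not measured; feel for it), so the tin's origin ends 22 to 0 mm short of the bracket's.
- milk_pitcher: Steel milk pitcher, about 90 x 127 x 104 mm, standing on the other side of the bracket from the tin. Leave alone. Origin: underside, inside the body.
- cup_1: Blue-grey cup with handle, 61 x 89 x 52 mm, at the back left. Leave alone.
- tamper: Coffee tamper with black knob, 58 x 58 x 90 mm, at the back. Leave alone.

How it is judged:
By the outcome, as a careful person would: the job done as asked, in the order asked, and still so for the second after the job is handed in, with the robot touching nothing.
It also fails if it takes over 64 s, if anything falls off the work surface, if the arm or the gripper's body presses on something with over 40 N, if the wrist force passes 120 N, or if a joint passes its speed limit or range.

## Working session

There is one attempt and no reset: what is moved stays moved. The work goes in short steps, Python scripts to look and compute and a shell command to move; the robot and the scene stay as the last step left them, time stands still between calls to the robot, and variables do not carry over. Pictures are saved under pics/ and viewed, at most 10 in all, crops included, and the job is handed in when it is done.

```bash
ls; mkdir -p pics; cat > h.py <<'E'
import numpy as np, cv2
from scipy.spatial.transform import Rotation as R
from workcell import bot
def rot(a):
    a=np.array(a,float); return a if a.shape==(3,3) else R.from_euler('xyz',a).as_matrix()
E
python3 - <<'E'
from h import *
for n in("side","top","wrist"):
    print(n,bot.calibration(n))
s=bot.observe();print(s)
a=bot.grab_frame("top");b=bot.grab_frame("side");
cv2.imwrite("pics/top0.png",a);cv2.imwrite("pics/side0.png",b)
E
```

```text
nudge.py
pics
workcell.py
side {'vfov': 48.72008752097542, 'cx': 264.4059732660856, 'cy': 194.25331405318474, 'eye': array([0.45551284, 1.02053365, 0.57493447]), 'attitude': array([-1.99683807,  0.00607575, -2.97830767])}
top {'vfov': 51.342091560299046, 'cx': 253.82983545329432, 'cy': 187.27857947685087, 'eye': array([0.43846014, 0.01819422, 1.1107714 ]), 'attitude': array([-2.94725039, -0.03297594, -1.5694563 ])}
wrist {'vfov': 65.70646984690485, 'cx': 258.7805261751602, 'cy': 191.97665167135824, 'eye': array([0.14851019, 0.61209788, 0.37481075]), 'attitude': array([2.83931290e+00, 7.78477620e-04, 1.21139837e+00])}
{'clock': 0.0, 'qpos': array([-1.28218367,  0.52200083, -0.0362973 ,  1.6000178 ,  0.02118947,
        1.02109641, -0.11282961]), 'qd': array([ 0.00132132, -0.00057013, -0.0022639 , -0.00059347,  0.00035603,
        0.00147888, -0.00082979]), 'joint_efforts': array([-3.04864470e-04, -9.27110624e+01,  1.97991170e+00, -3.69954944e+01,
        1.78517879e-02,  7.86799559e-03, -8.56541965e-05]), 'position': array([0.21940509, 0.58485656, 0.23073077]), 'tool_rot': array([-3.14045825e+00,  8.77592902e-05,  2.78270903e+00]), 'force': array([-0.6767682 ,  0.32204497,  0.30859634]), 'moment': array([ 0.00918171, -0.00394108, -0.02112586]), 'finger_force': 0.0, 'grip_width': 0.08548080092307463}
```

View pics/top0.png

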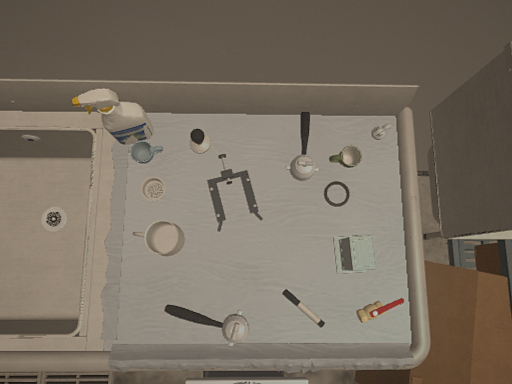

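View pics/side0.png

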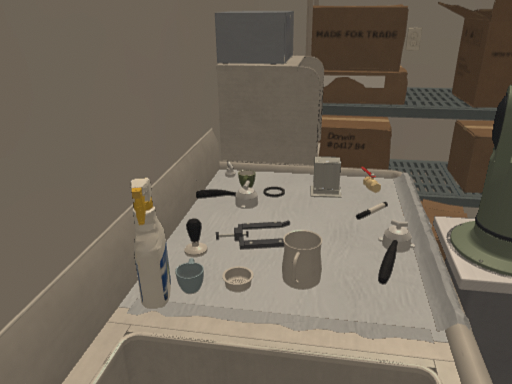

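The top view shows the bracket at about (235,195) with its mouth facing down and right. The tin stands at (354,253), the pitcher at (163,238), and the tamper at (199,142). In the side view the tin is at (326,177) and the bracket at (262,235). I'll enlarge both.

```bash
python3 - <<'E'
from h import *
a=cv2.imread("pics/top0.png");b=cv2.imread("pics/side0.png")
A=cv2.resize(a[145:240,200:270],None,fx=6,fy=6,interpolation=2)   # 420x570
B=cv2.resize(a[225:281,325:383],None,fx=6,fy=6,interpolation=2)  #348x336
C=cv2.resize(b[150:200,300:355],None,fx=5,fy=5,interpolation=2)  #275x250
o=np.zeros((600,780,3),np.uint8);o[:570,:420]=A;o[:336,425:425+348]=B;o[340:590,425:700]=C
cv2.imwrite("pics/c0.png",o)
E
```

```text
(no output)
```

View pics/c0.png

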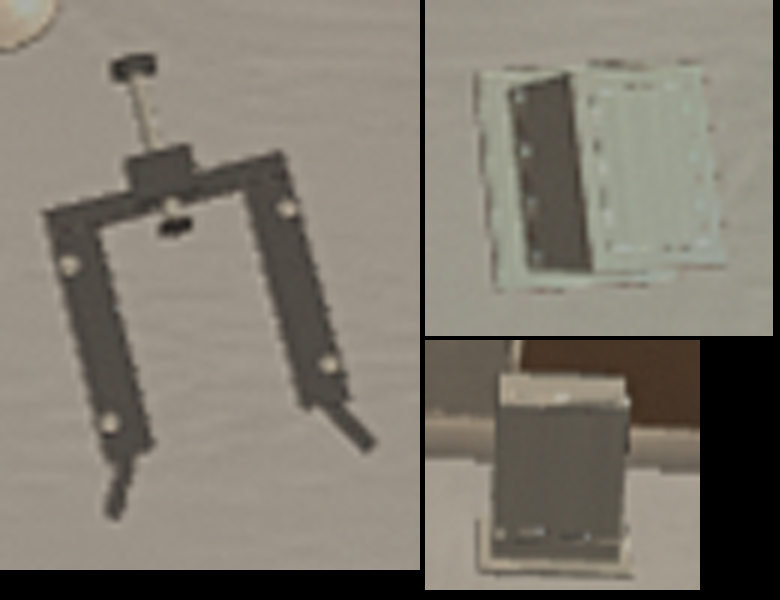

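The crop shows the lid top in the top view, a quad of crop corners (585,68), (703,65), (722,262), (595,270). The bracket's rail corners are (45,212), (283,152), (347,400) and (110,460), with the pad at (175,225). The side view shows the lid's top face, crop corners (500,375) to (628,405).

```bash
cat >> h.py <<'E'
def ray(cal,p,fish=False):
    f=192/np.tan(np.radians(cal['vfov'])/2)
    u=(np.array(p,float)-[cal['cx'],cal['cy']])/f
    if fish:
        r=np.linalg.norm(u); d=np.r_[u/r*np.sin(r),np.cos(r)] if r>1e-9 else np.array([0,0,1.])
    else: d=np.r_[u,1]; d/=np.linalg.norm(d)
    return np.array(cal['eye']),rot(cal['attitude'])@d
def plane(cal,p,z,fish=False):
    e,d=ray(cal,p,fish); return e+d*(z-e[2])/d[2]
def tri(rs):
    A=sum(np.eye(3)-np.outer(d,d) for e,d in rs);b=sum((np.eye(3)-np.outer(d,d))@e for e,d in rs)
    x=np.linalg.solve(A,b); return x,[np.linalg.norm(np.cross(x-e,d)) for e,d in rs]
E
python3 - <<'E'
from h import *
np.set_printoptions(precision=4,suppress=True)
T=bot.calibration("top");S=bot.calibration("side")
A=lambda x,y:(200+x/6-.4,145+y/6-.4)
B=lambda x,y:(325+(x-425)/6-.4,225+y/6-.4)
C=lambda x,y:(300+(x-425)/5-.4,150+(y-340)/5-.4)
lid=[B(585,68),B(703,65),B(722,264),B(595,270)]
P=np.array([plane(T,p,.114) for p in lid]);print("lid",P,P.mean(0),[np.linalg.norm(P[i]-P[i-1]) for i in range(4)])
ls=[C(500,375),C(627,377),C(628,405),C(500,402)]
# side view: looking -y; image right=-x? match centres
print("tri",tri([ray(T,np.mean(lid,0)),ray(S,np.mean(ls,0))]))
e=P[3]-P[0];print("lid yaw",np.degrees(np.arctan2(*(P[0]+P[1]-P[2]-P[3])[1::-1])))
F=np.array([plane(T,p,.005) for p in [B(478,72),B(497,288)]]);print("foot edge",F,np.linalg.norm(F[0]-F[1]),np.degrees(np.arctan2(*(F[0]-F[1])[1::-1])))
for z in(.0,.014):
  H=np.array([plane(T,A(*p),z) for p in [(45,212),(283,152),(347,400),(110,460)]]);print("hold",z,H,H.mean(0),[np.linalg.norm(H[i]-H[i-1]) for i in range(4)],"yaw",np.degrees(np.arctan2(*(H[0]+H[1]-H[2]-H[3])[1::-1])))
print("pad",plane(T,A(175,218),.014), "pad low",plane(T,A(175,235),.014))
print("guides",plane(T,A(113,515),.014),plane(T,A(370,445),.014))
print("pitcher",plane(T,(163,238),.104))
E
```

```text
lid [[ 0.5125 -0.2588  0.114 ]
 [ 0.5139 -0.3086  0.114 ]
 [ 0.4324 -0.312   0.114 ]
 [ 0.4299 -0.2591  0.114 ]] [ 0.4722 -0.2846  0.114 ] [np.float64(0.08260374649047235), np.float64(0.049861609269272876), np.float64(0.08163279671597755), np.float64(0.052916172773107714)]
tri (array([ 0.4699, -0.2856,  0.1108]), [np.float64(0.0020010816321267373), np.float64(0.0020010816321267984)])
lid yaw 1.2831593065871674
foot edge [[ 0.5186 -0.2391  0.005 ]
 [ 0.4209 -0.2442  0.005 ]] 0.09779844910916015 2.9552991664786754
hold 0.0 [[ 0.6774  0.1144  0.    ]
 [ 0.7076  0.0021  0.    ]
 [ 0.5888 -0.0284  0.    ]
 [ 0.5602  0.0816  0.    ]] [0.6335 0.0424 0.    ] [np.float64(0.1217918109622832), np.float64(0.11628234045942992), np.float64(0.12267010832557765), np.float64(0.11360720342689704)] yaw 15.00564085141739
hold 0.014 [[ 0.6744  0.1132  0.014 ]
 [ 0.7042  0.0023  0.014 ]
 [ 0.5869 -0.0278  0.014 ]
 [ 0.5586  0.0808  0.014 ]] [0.631  0.0421 0.014 ] [np.float64(0.12025676481933666), np.float64(0.11481673487556737), np.float64(0.12112399225133405), np.float64(0.11217531487828672)] yaw 15.00564085141739
pad [0.6721 0.0526 0.014 ] pad low [0.664  0.0525 0.014 ]
guides [0.5335 0.079  0.014 ] [ 0.5661 -0.0383  0.014 ]
pitcher [0.5063 0.2113 0.104 ]
```

```bash
cat >> h.py <<'E'
def go(p,yaw):
    "total shift and turn, in the tool's axes now, to TCP p with tool down, yaw deg"
    s=bot.observe();M=rot(s['tool_rot']);N=rot([np.pi,0,np.radians(yaw)])
    print("shift",np.round(M.T@(np.array(p)-s['position']),4),"rotvec",np.round(R.from_matrix(M.T@N).as_rotvec(),4),"pos",np.round(s['position'],4),"rpy",np.round(s['tool_rot'],4),"t",round(s['clock'],2))
E
python3 -c "
from h import *
go([.48,.05,.29],8)"
```

```text
shift [-0.4319 -0.4094 -0.0588] rotvec [-3.0000e-04  1.3000e-03  2.6431e+00] pos [0.2194 0.5849 0.2308] rpy [-3.1406  0.      2.7828] t 0.1
```

Units first: shifts go in shares of 75 cm and turns go in shares of pi rad. So -0.21 m / 0.75 = -0.28, -0.2 m / 0.75 = -0.2667, 0.9 rad / 3.1416 = 0.2865.

```bash
python3 nudge.py '[{"jaw":0.085,"pos":[-0.0667,-0.0667,-0.0773],"rot":[0,0,0.0573]},{"jaw":0.085,"pos":[-0.12,-0.12,-0.0773],"rot":[0,0,0.1146]},{"jaw":0.085,"pos":[-0.1733,-0.1733,-0.0773],"rot":[0,0,0.1719]},{"jaw":0.085,"pos":[-0.2267,-0.2133,-0.0773],"rot":[0,0,0.2292]},{"jaw":0.085,"pos":[-0.28,-0.2667,-0.0773],"rot":[0,0,0.2865]}]'; python3 -c "
from h import *
go([.48,.05,.29],8)"
```

```text
clock: 0.72
position: [0.3468, 0.3221, 0.2894]
tool_rot: [3.141, -0.0, 1.876]
force: [1.0, 1.8, 0.9]
grip_width: 0.0849
finger_force: 0.0
shift [-0.2996  0.0453 -0.0007] rotvec [ 0.0000e+00 -4.0000e-04  1.7365e+00] pos [0.3468 0.3221 0.2894] rpy [ 3.1413e+00 -2.0000e-04  1.8761e+00] t 0.72
```

To row units: -0.3 m / 0.75 = -0.4, -0.24 m / 0.75 = -0.32, 0.9 rad / 3.1416 = 0.2865.

```bash
python3 nudge.py '[{"jaw":0.085,"pos":[-0.08,0.0133,0],"rot":[0,0,0.0573]},{"jaw":0.085,"pos":[-0.16,0.0267,0],"rot":[0,0,0.1146]},{"jaw":0.085,"pos":[-0.24,0.04,0],"rot":[0,0,0.1719]},{"jaw":0.085,"pos":[-0.32,0.0533,0],"rot":[0,0,0.2292]},{"jaw":0.085,"pos":[-0.4,0.06,0],"rot":[0,0,0.2865]}]' | head -3; python3 nudge.py '[{"jaw":0.085,"rot":[0,0,0.0573]},{"jaw":0.085,"rot":[0,0,0.1146]},{"jaw":0.085,"rot":[0,0,0.1719]},{"jaw":0.085,"rot":[0,0,0.2292]},{"jaw":0.085,"rot":[0,0,0.2642]}]'|head -3;  python3 nudge.py '[{"jaw":0.085}]'|head -3; python3 - <<'E'
from h import *
import pickle
c=bot.calibration("wrist");a=bot.grab_frame("wrist");s=bot.observe()
cv2.imwrite("pics/w1.png",a);pickle.dump(c,open("w1.pkl","wb"));print(c,s['qpos'])
go([.45,-.25,.29],8)
E
```

```text
clock: 1.35
position: [0.4814, 0.0507, 0.2894]
tool_rot: [3.141, -0.0, 0.977]
clock: 1.98
position: [0.4806, 0.0525, 0.2892]
tool_rot: [3.141, 0.0, 0.148]
clock: 2.1
position: [0.4806, 0.0526, 0.2891]
tool_rot: [3.141, 0.0, 0.154]
{'vfov': 65.70646984690485, 'cx': 258.7805261751602, 'cy': 191.97665167135824, 'eye': array([0.55632862, 0.06461175, 0.43318703]), 'attitude': array([ 2.83830109e+00,  2.68993100e-04, -1.41775497e+00])} [-0.81986567  0.28597122  0.73694081  1.91401679 -0.22347237  1.02472
 -1.40118879]
shift [-0.0772  0.2942 -0.0008] rotvec [0.0002 0.0003 0.0159] pos [0.4807 0.0526 0.2892] rpy [3.1414e+00 3.0000e-04 1.5560e-01] t 2.15
```

View pics/w1.png

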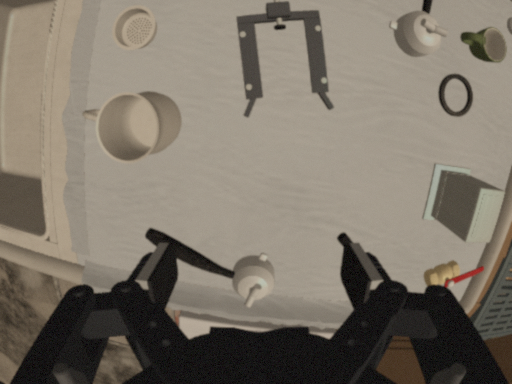

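The wrist view shows the bracket's rails from (237,17)/(319,11) down to (247,98)/(327,92), its guide tips at (248,115) and (331,107), the pad at (280,27), and the tin's lid at (470,205).

To row units: 0.29 m / 0.75 = 0.3867, 0.24 m / 0.75 = 0.32, 0.12 rad / 3.1416 = 0.0382.

```bash
python3 nudge.py '[{"jaw":0.085,"pos":[-0.0133,0.08,0]},{"jaw":0.085,"pos":[-0.04,0.16,0],"rot":[0,0,0.0064]},{"jaw":0.085,"pos":[-0.0667,0.24,0],"rot":[0,0,0.0159]},{"jaw":0.085,"pos":[-0.0933,0.32,0],"rot":[0,0,0.0255]},{"jaw":0.085,"pos":[-0.1,0.3867,0],"rot":[0,0,0.0382]}]'|head -3;  python3 nudge.py '[{"jaw":0.085}]'|head -3; python3 - <<'E'
from h import *
import pickle
np.set_printoptions(precision=4,suppress=True)
c=bot.calibration("wrist");a=bot.grab_frame("wrist")
cv2.imwrite("pics/w2.png",a);pickle.dump(c,open("w2.pkl","wb"))
c1=pickle.load(open("w1.pkl","rb"));g=cv2.imread("pics/w1.png",0)
m=(g<85).astype(np.uint8)
k,_=cv2.findContours(m,cv2.RETR_EXTERNAL,cv2.CHAIN_APPROX_NONE)
for q in k:
    x,y,w,h=cv2.boundingRect(q)
    if 220<x<345 and y<130 and cv2.contourArea(q)>40:
        for p in cv2.approxPolyDP(q,2.0,True)[:,0]: print(p,plane(c1,p,.014,True)[:2])
A=cv2.resize(cv2.imread("pics/w1.png")[0:125,220:350],None,fx=4.5,fy=4.5,interpolation=2)
cv2.imwrite("pics/w1c.png",A)
print(bot.observe()['qpos'])
E
```

```text
clock: 2.78
position: [0.4498, -0.2478, 0.2896]
tool_rot: [-3.141, -0.001, 0.034]
clock: 2.9
position: [0.4496, -0.2495, 0.2893]
tool_rot: [3.14, 0.0, 0.029]
[238  17] [0.6738 0.112 ]
[239  31] [0.653  0.1073]
[244  30] [0.6554 0.1007]
[247  33] [0.6516 0.0959]
[244  38] [0.6437 0.0988]
[240  37] [0.6444 0.1046]
[245  84] [0.5783 0.0874]
[250  82] [0.5821 0.081 ]
[253  85] [0.5785 0.0762]
[250  91] [0.5696 0.0791]
[246  90] [0.5702 0.0848]
[250 102] [0.5542 0.0767]
[245 115] [0.5351 0.0809]
[248 114] [0.5371 0.077 ]
[254  99] [0.5592 0.0719]
[261  96] [0.5649 0.0629]
[253  24] [0.6661 0.0897]
[274  21] [0.6752 0.0617]
[279  16] [0.684 0.056]
[283  20] [0.6789 0.0496]
[304  20] [0.6848 0.0207]
[312  89] [ 0.587  -0.0058]
[318  92] [ 0.5845 -0.0149]
[328 108] [ 0.5647 -0.0331]
[331 107] [ 0.567  -0.0372]
[324  95] [ 0.5819 -0.0242]
[327  90] [ 0.5899 -0.0272]
[326  84] [ 0.5981 -0.0243]
[319  80] [ 0.6017 -0.0135]
[325  76] [ 0.6092 -0.021 ]
[321  34] [ 0.669 -0.006]
[313  28] [0.6754 0.0065]
[319  24] [ 0.6834 -0.0011]
[317  11] [0.7027 0.0045]
[290  12] [0.693  0.0418]
[287   2] [0.7077 0.0482]
[267   4] [0.6995 0.0752]
[265  14] [0.6837 0.0756]
[-0.2318  0.3725  0.8236  1.8464 -0.3107  1.0573 -0.8262]
```

View pics/w2.png

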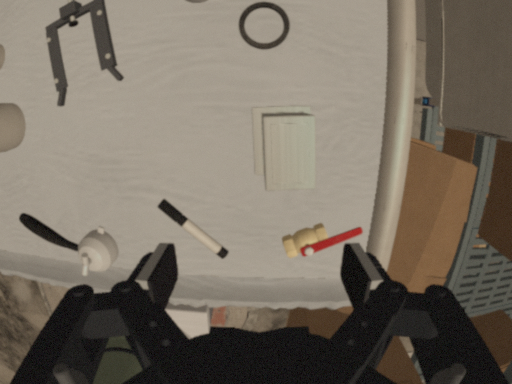

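View pics/w1c.png

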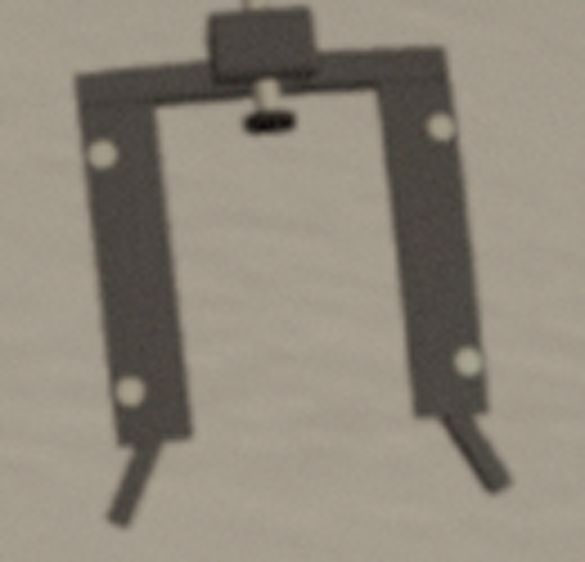

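In the crop the left rail runs (77,77)–(118,443) outside and (155,102)–(190,437) inside. The right rail runs (445,48)–(488,412) outside and (377,88)–(414,417) inside, and the pad's front is at (270,133). In w2 the lid top has corners at about (264,116), (314,115), (315,188) and (266,191).

```bash
python3 - <<'E'
from h import *
import pickle
np.set_printoptions(precision=4,suppress=True)
c1=pickle.load(open("w1.pkl","rb"));c2=pickle.load(open("w2.pkl","rb"));T=bot.calibration("top")
K=lambda x,y:(220+x/4.5-.4,y/4.5-.4)
Q=lambda p:plane(c1,K(*p),.014,True)[:2]
q={n:Q(p) for n,p in dict(lo0=(77,77),lo1=(118,443),li0=(155,102),li1=(190,437),ro0=(445,48),ro1=(488,412),ri0=(377,88),ri1=(414,417),gl=(118,523),gr=(500,490),pad=(270,133)).items()}
for n in q: print(n,q[n])
for a,b in(("lo0","lo1"),("li0","li1"),("ro0","ro1"),("ri0","ri1")):
    d=q[a]-q[b];print(a,np.linalg.norm(d),np.degrees(np.arctan2(d[1],d[0])))
d=q['lo1']-q['ro1'];print("near width",np.linalg.norm(d),np.degrees(np.arctan2(-d[0],d[1])))
d=q['li1']-q['ri1'];print("lip gap",np.linalg.norm(d))
mid=(q['lo1']+q['ro1']+q['li1']+q['ri1'])/4; ax=np.array([np.cos(np.radians(15)),np.sin(np.radians(15))])
print("mid near",mid,"origin",mid+.055*ax,"guides mid",(q['gl']+q['gr'])/2)
print("pad beyond origin",(q['pad']-mid)@ax-.055)
L=[(264,116),(314,115),(315,188),(266,191)]
P=np.array([plane(c2,p,.114,True) for p in L]);print(P,P.mean(0))
a=np.mean(L,0)
# refine with mask
im=cv2.imread("pics/w2.png");print(im[150,290],im[150,258],im[150,230])
B=lambda x,y:(325+(x-425)/6-.4,225+y/6-.4)
t=np.mean([B(585,68),B(703,65),B(722,264),B(595,270)],0)
print(tri([ray(T,t),ray(c2,a,True)]))
# height of bracket corners by two views
A=lambda x,y:(200+x/6-.4,145+y/6-.4)
for p,w in(((45,212),(77,77)),((283,152),(445,48)),((347,400),(488,412)),((110,460),(118,443))):
    print("rail tri",tri([ray(T,A(*p)),ray(c1,K(*w),True)]))
cv2.imwrite("pics/w2c.png",cv2.resize(im[90:205,235:335],None,fx=5,fy=5,interpolation=2))
E
```

```text
lo0 [0.674  0.1139]
lo1 [0.5589 0.0833]
li0 [0.6689 0.0887]
li1 [0.5641 0.0617]
ro0 [0.7044 0.0025]
ro1 [ 0.5886 -0.029 ]
ri0 [0.6859 0.0217]
ri1 [ 0.5823 -0.006 ]
gl [0.5341 0.0796]
gr [ 0.5648 -0.0372]
pad [0.6644 0.0522]
lo0 0.11911367959856688 14.872148463592058
li0 0.10826501350909083 14.47801074012416
ro0 0.12003596785885523 15.215868142517197
ri0 0.10719829887072771 14.998619277699136
near width 0.11615699148071951 14.800125292970502
lip gap 0.07006804164256965
mid near [0.5735 0.0275] origin [0.6266 0.0417] guides mid [0.5494 0.0212]
pad beyond origin 0.039217773224596485
[[ 0.5111 -0.2531  0.114 ]
 [ 0.5146 -0.3069  0.114 ]
 [ 0.4328 -0.3136  0.114 ]
 [ 0.4276 -0.2581  0.114 ]] [ 0.4715 -0.2829  0.114 ]
[142 161 166] [138 157 167] [145 160 167]
(array([ 0.4723, -0.2827,  0.118 ]), [np.float64(0.0009269520745823132), np.float64(0.0009269520745824239)])
rail tri (array([0.6745, 0.1137, 0.0129]), [np.float64(0.00040075172399700154), np.float64(0.00040075172399697725)])
rail tri (array([0.7044, 0.0024, 0.0136]), [np.float64(0.0001206599714414602), np.float64(0.0001206599714415554)])
rail tri (array([ 0.5874, -0.0279,  0.0173]), [np.float64(0.000965270596691652), np.float64(0.0009652705966916064)])
rail tri (array([0.5591, 0.0823, 0.0086]), [np.float64(0.0012383900765218464), np.float64(0.001238390076521851)])
```

View pics/w2c.png

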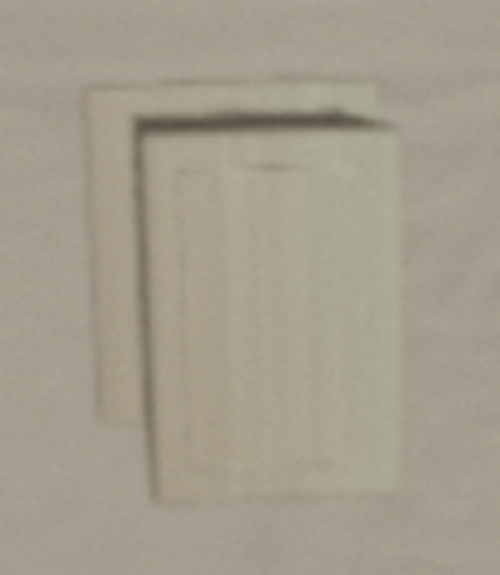

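The crop shows the lid top with corners (143,128), (400,126), (402,494) and (155,500). The foot flange's left edge runs (88,88)–(100,420) and its far edge (88,88)–(375,84).

```bash
python3 - <<'E'
from h import *
import pickle
np.set_printoptions(precision=4,suppress=True)
c2=pickle.load(open("w2.pkl","rb"));T=bot.calibration("top")
K=lambda x,y:(235+x/5-.4,90+y/5-.4)
L=[(143,128),(400,126),(402,494),(155,500)]
for z in(.114,.117):
  P=np.array([plane(c2,K(*p),z,True) for p in L]);print(P[:,:2],P.mean(0),[np.linalg.norm(P[i]-P[i-1]) for i in range(4)])
  for a,b in((0,3),(1,2)): d=P[a]-P[b];print(np.degrees(np.arctan2(d[1],d[0])))
  d=P[0]-P[1]+P[3]-P[2];print(np.degrees(np.arctan2(-d[0],d[1])))
F=[plane(c2,K(*p),.005,True) for p in[(88,88),(100,420),(375,84)]]
print(F);d=F[0]-F[1];print(np.degrees(np.arctan2(d[1],d[0])),np.linalg.norm(d));d=F[0]-F[2];print(np.degrees(np.arctan2(-d[0],d[1])),np.linalg.norm(d))
B=lambda x,y:(325+(x-425)/6-.4,225+y/6-.4)
t=[B(585,68),B(703,65),B(722,264),B(595,270)]
for a,b in zip(t,L): print(tri([ray(T,a),ray(c2,K(*b),True)]))
go([.471,-.283,.20],3)
E
```

```text
[[ 0.5119 -0.2522]
 [ 0.5149 -0.3075]
 [ 0.4323 -0.3136]
 [ 0.4293 -0.2576]] [ 0.4721 -0.2827  0.114 ] [np.float64(0.08281109572409864), np.float64(0.05535035754756488), np.float64(0.08280441368246354), np.float64(0.05617764406233992)]
3.6781481788537422
4.250698648435348
3.0883870890006597
[[ 0.512  -0.2522]
 [ 0.515  -0.3069]
 [ 0.4332 -0.313 ]
 [ 0.4302 -0.2574]] [ 0.4726 -0.2824  0.117 ] [np.float64(0.0820332314432364), np.float64(0.05483043849936568), np.float64(0.08202661216760461), np.float64(0.055649954115515925)]
3.6781481788537174
4.250698648435341
3.0883870890006335
[array([ 0.5181, -0.2381,  0.005 ]), array([ 0.4205, -0.2441,  0.005 ]), array([ 0.5228, -0.3203,  0.005 ])]
3.4805065857326607 0.097794361336231
3.2510005214603512 0.08230243993881169
(array([ 0.5119, -0.2523,  0.1356]), [np.float64(0.0010934922982226702), np.float64(0.0010934922982227333)])
(array([ 0.5144, -0.3077,  0.1154]), [np.float64(0.0007185580932157809), np.float64(0.000718558093215968)])
(array([ 0.4321, -0.3134,  0.1121]), [np.float64(0.0007398502068541596), np.float64(0.000739850206854164)])
(array([ 0.4302, -0.2577,  0.1179]), [np.float64(0.00040043651615972694), np.float64(0.0004004365161597965)])
shift [0.0199 0.0363 0.0891] rotvec [ 0.0004  0.0007 -0.0206] pos [ 0.4501 -0.2473  0.2891] rpy [3.1412 0.0007 0.0317] t 2.95
```

To row units: 0.16 m / 0.75 = 0.2133, 0.12 m / 0.75 = 0.16, -0.028 rad / 3.1416 = -0.0089.

```bash
python3 nudge.py '[{"jaw":0.085,"pos":[0.0267,0.048,0.08],"rot":[0,0,-0.0089]},{"jaw":0.085,"pos":[0.0267,0.048,0.16],"rot":[0,0,-0.0089]},{"jaw":0.085,"pos":[0.0267,0.048,0.2133],"rot":[0,0,-0.0089]}]'; python3 -c "
from h import *
go([.4715,-.283,.07],3.4)"
```

```text
clock: 3.32
position: [0.4718, -0.2796, 0.1268]
tool_rot: [-3.14, 0.001, 0.064]
force: [0.3, 0.4, 0.0]
grip_width: 0.0852
finger_force: 0.0
shift [-0.0004  0.0034  0.0568] rotvec [-0.0011  0.0014  0.0047] pos [ 0.4718 -0.2796  0.1268] rpy [-3.1405e+00  1.4000e-03  6.4100e-02] t 3.33
```

To row units: 0.058 m / 0.75 = 0.0773, 0.03 m / 0.75 = 0.04.

```bash
python3 nudge.py '[{"jaw":0.085,"pos":[0,0,0.04]},{"jaw":0.085,"pos":[0,0,0.0773]},{"jaw":0.085,"pos":[0,0,0.0773]}]'; python3 -c "
from h import *
go([.4715,-.283,.07],3.4)"
```

```text
clock: 3.7
position: [0.4714, -0.2793, 0.0701]
tool_rot: [-3.14, 0.003, 0.064]
force: [-0.8, -0.5, 0.6]
grip_width: 0.085
finger_force: 0.0
shift [-0.0001  0.0037  0.0001] rotvec [-0.0019  0.0025  0.0042] pos [ 0.4714 -0.2793  0.0701] rpy [-3.1397e+00  2.5000e-03  6.3600e-02] t 3.7
```

To row units: 0.0035 m / 0.75 = 0.0047, 0.004 rad / 3.1416 = 0.0013.

```bash
python3 nudge.py '[{"jaw":0.085,"pos":[0,0.0047,0],"rot":[0,0,0.0013]},{"jaw":0.085,"pos":[0,0.0047,0],"rot":[0,0,0.0013]},{"jaw":0.05,"pos":[0,0.0047,0],"rot":[0,0,0.0013]},{"jaw":0.05,"pos":[0,0.0047,0],"rot":[0,0,0.0013]},{"jaw":0.05,"pos":[0,0.0047,0],"rot":[0,0,0.0013]}]' 80;python3 nudge.py '[{"jaw":0.05},{"jaw":0.05}]';  python3 -c "
from h import *
go([.4715,-.283,.07],3.4)"
```

```text
clock: 4.32
position: [0.4725, -0.2842, 0.072]
tool_rot: [-3.141, -0.001, 0.057]
force: [-1.3, 3.0, 11.4]
grip_width: 0.0563
finger_force: 82.3
clock: 4.58
position: [0.4724, -0.2842, 0.0719]
tool_rot: [-3.141, -0.001, 0.057]
force: [-2.3, 3.0, 11.4]
grip_width: 0.0567
finger_force: 82.3
shift [-0.0009 -0.0013  0.0019] rotvec [-0.0003 -0.0008 -0.0023] pos [ 0.4724 -0.2842  0.0719] rpy [-3.1413e+00 -8.0000e-04  5.7000e-02] t 4.58
```

To row units: -0.025 m / 0.75 = -0.0333, -0.02 m / 0.75 = -0.0267.

```bash
python3 nudge.py '[{"jaw":0.05,"pos":[0,0,-0.0133]},{"jaw":0.05,"pos":[0,0,-0.0267]},{"jaw":0.05,"pos":[0,0,-0.0333]},{"jaw":0.05,"pos":[0,0,-0.0333]}]';  python3 -c "
from h import *
go([.492,.005,.095],15)"
```

```text
clock: 5.08
position: [0.4724, -0.2843, 0.0967]
tool_rot: [3.141, -0.001, 0.057]
force: [-0.3, -0.4, -7.1]
grip_width: 0.0561
finger_force: 86.5
shift [ 0.0361 -0.2877  0.0016] rotvec [ 0.0003 -0.0005 -0.2048] pos [ 0.4724 -0.2843  0.0967] rpy [ 3.1414e+00 -6.0000e-04  5.7000e-02] t 5.08
```

To row units: -0.28 m / 0.75 = -0.3733, -0.23 m / 0.75 = -0.3067, -0.205 rad / 3.1416 = -0.0653.

```bash
python3 nudge.py '[{"jaw":0.05,"pos":[0.0107,-0.0667,0],"rot":[0,0,-0.0159]},{"jaw":0.05,"pos":[0.02,-0.1467,0],"rot":[0,0,-0.0318]},{"jaw":0.05,"pos":[0.0293,-0.2267,0],"rot":[0,0,-0.0477]},{"jaw":0.05,"pos":[0.04,-0.3067,0],"rot":[0,0,-0.0653]},{"jaw":0.05,"pos":[0.048,-0.3733,0],"rot":[0,0,-0.0653]}]';python3 nudge.py '[{"jaw":0.05,"pos":[0,-0.0107,0]},{"jaw":0.05,"pos":[0,-0.0107,0]},{"jaw":0.05,"pos":[0,-0.0107,0]}]'
python3 - <<'E'
from h import *
import pickle
go([.4925,.005,.095],15)
c=bot.calibration("wrist");a=bot.grab_frame("wrist");pickle.dump(c,open("w3.pkl","wb"));cv2.imwrite("pics/w3.png",a)
t=bot.grab_frame("top");s=bot.grab_frame("side");cv2.imwrite("pics/top3.png",t);cv2.imwrite("pics/side3.png",s)
o=np.zeros((600,800,3),np.uint8);o[:384,:400]=a[:,60:460]
o[:400,400:800]=cv2.resize(t[150:250,190:290],None,fx=4,fy=4,interpolation=2)
o[390:600,:400]=cv2.resize(s[190:260,225:358],(400,210),interpolation=2)
cv2.imwrite("pics/c3.png",o)
E
```

```text
clock: 5.7
position: [0.4921, -0.0003, 0.0962]
tool_rot: [-3.141, -0.0, 0.264]
force: [0.9, -0.5, -6.3]
grip_width: 0.0559
finger_force: 90.8
clock: 6.08
position: [0.4901, 0.0036, 0.0963]
tool_rot: [3.141, 0.0, 0.26]
force: [-0.4, 0.1, -6.2]
grip_width: 0.0557
finger_force: 92.9
shift [ 0.0026 -0.0007  0.0013] rotvec [ 0.0005  0.     -0.0017] pos [0.4901 0.0036 0.0963] rpy [3.1411 0.     0.2601] t 6.08
```

View pics/c3.png

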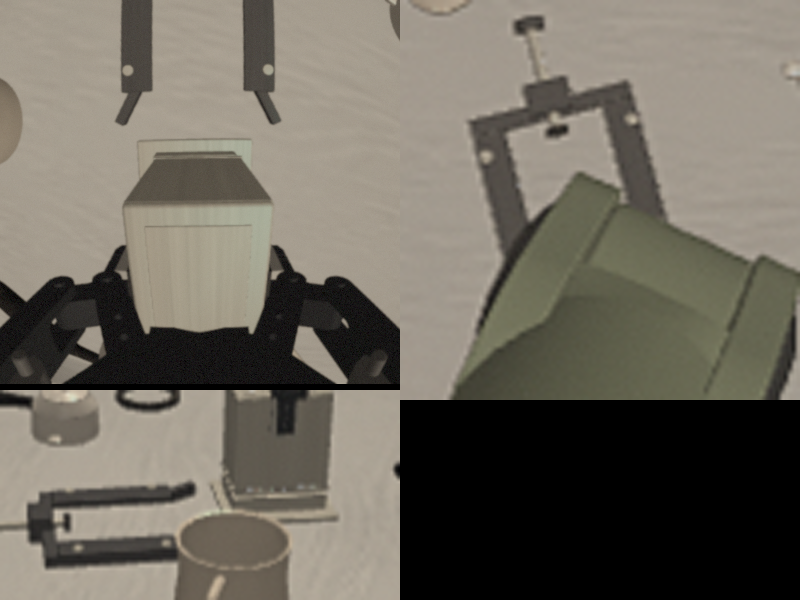

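The tin hangs in front of the mouth. In the wrist view (column = crop + 60) the foot's front edge is (138,140)–(252,139), the rails' near ends are (122,91)/(152,92) and (245,91)/(275,90), and the guide tips are (120,124) and (277,123).

```bash
cat > m3.py <<'E'
from h import *
import pickle
np.set_printoptions(precision=4,suppress=True)
c=pickle.load(open("w3.pkl","rb"));s=bot.observe();M=rot(s['tool_rot']);p0=s['position']
def tl(px,z): return (M.T@(plane(c,(px[0]+60,px[1]),z,True)-p0))[:2]
f=[tl(p,.0295) for p in[(138,140),(252,139)]];print("foot",f,np.linalg.norm(f[0]-f[1]),(f[0]+f[1])/2)
d=f[1]-f[0];print("foot ang",np.degrees(np.arctan2(d[0],d[1])))
r=[tl(p,.014) for p in[(122,91),(152,92),(245,91),(275,90)]];print("rails",r,np.mean(r,0));print([np.linalg.norm(r[3]-r[0]),np.linalg.norm(r[2]-r[1])])
d=r[3]-r[0];print("rail ang",np.degrees(np.arctan2(d[0],d[1])))
a=[tl(p,.014) for p in[(122,0),(275,0)]];b=[tl(p,.014) for p in[(152,0),(244,0)]];print("far",a,b)
g=[tl(p,.014) for p in[(120,124),(277,123)]];print("guides",g,np.mean(g,0))
E
python3 m3.py
```

```text
foot [array([ 0.0499, -0.0439]), array([0.0505, 0.0381])] 0.08208630052919098 [ 0.0502 -0.0029]
foot ang 0.38993026723127794
rails [array([ 0.0866, -0.0587]), array([ 0.0847, -0.0353]), array([0.0855, 0.0347]), array([0.0873, 0.0581])] [ 0.086  -0.0003]
[np.float64(0.11681886787761643), np.float64(0.07007494747677233)]
rail ang 0.33809459236520134
far [array([ 0.1609, -0.0592]), array([0.1607, 0.0587])] [array([ 0.1586, -0.0356]), array([0.1585, 0.0343])]
guides [array([ 0.061 , -0.0611]), array([0.0617, 0.0604])] [ 0.0613 -0.0003]
```

```bash
python3 - <<'E'
from h import *
np.set_printoptions(precision=1,suppress=True,linewidth=160)
a=cv2.imread("pics/w3.png").astype(float)
def edges(r0,r1,cs,ch=None):
    g=cv2.GaussianBlur(a,(3,3),0)[r0:r1+1].mean(0); g=g.mean(1) if ch is None else g[:,ch]
    d=np.gradient(g); out=[]
    for c in cs:
        w=np.arange(c-5,c+6); q=np.abs(d[w]); q=q*(q>q.max()*.3); out.append((w*q).sum()/q.sum())
    return np.array(out)-60
for r in(30,60,80): print(r,"rails",edges(r-1,r+1,[181,212,304,334]))
for r in(143,146,150): print(r,"foot",edges(r,r+1,[198,312],2),a[r,190:208,2],a[r,304:322,2])
for r in(215,240): print(r,"lidtop",edges(r,r+2,[184,331]))
for r in(165,180): print(r,"lidside",edges(r,r+1,[205,310]))
E
```

```text
30 rails [120.6 151.6 242.9 273.7]
60 rails [120.5 151.6 243.  274.3]
80 rails [120.6 152.  243.  274.3]
143 foot [136.8 252. ] [170. 168. 168. 167. 169. 168. 159. 149. 155. 161. 160. 163. 161. 164. 163. 166. 165. 166.] [170. 172. 170. 169. 169. 169. 170. 167. 159. 163. 168. 167. 168. 168. 167. 169. 167. 167.]
146 foot [136.9 249.9] [168. 166. 166. 167. 169. 167. 156. 146. 151. 161. 164. 165. 163. 164. 166. 166. 167. 166.] [170. 172. 171. 169. 168. 171. 172. 169. 168. 168. 167. 168. 169. 168. 169. 169. 168. 166.]
150 foot [137.3 250.4] [167. 167. 168. 167. 168. 166. 164. 156. 152. 161. 167. 162. 163. 163. 166. 166. 166. 166.] [170. 171. 171. 170. 169. 169. 169. 166. 167. 167. 168. 168. 167. 168. 168. 168. 167. 167.]
215 lidtop [123.  270.6]
240 lidtop [126.  268.4]
165 lidside [148.9 246.4]
180 lidside [140.3 254.8]
```

To row units: 0.023 m / 0.75 = 0.0307, 0.012 m / 0.75 = 0.016.

```bash
python3 nudge.py '[{"jaw":0.05,"pos":[0,0.0007,0.016]},{"jaw":0.05,"pos":[0,0.0007,0.0307]},{"jaw":0.05,"pos":[0,0.0007,0.0307]}]';python3 nudge.py '[{"jaw":0.05,"pos":[0.0133,0,0]},{"jaw":0.05,"pos":[0.0267,0,0]},{"jaw":0.05,"pos":[0.0267,0,0]}]';  python3 -c "
from h import *
go([.6265-.0118*.966,.0415-.0118*.259,.0733],15)"
```

```text
clock: 6.6
position: [0.49, 0.0045, 0.0723]
tool_rot: [-3.141, 0.001, 0.262]
force: [0.4, 0.2, -7.1]
grip_width: 0.0563
finger_force: 92.7
clock: 6.98
position: [0.5105, 0.0099, 0.0731]
tool_rot: [3.141, -0.0, 0.262]
force: [0.6, 0.5, -7.1]
grip_width: 0.0563
finger_force: 92.7
shift [ 1.084e-01 -5.000e-04 -1.000e-04] rotvec [ 0.0004 -0.0004  0.0006] pos [0.5105 0.0099 0.0731] rpy [ 3.1412e+00 -4.0000e-04  2.6240e-01] t 6.97
```

To row units: 0.03 m / 0.75 = 0.04, 0.001 m / 0.75 = 0.0013.

```bash
python3 nudge.py '[{"jaw":0.05,"pos":[0.0133,0.0013,0]},{"jaw":0.05,"pos":[0.0267,0.0013,0]},{"jaw":0.05,"pos":[0.04,0.0013,0]},{"jaw":0.05,"pos":[0.04,0.0013,0]}]';  python3 -c "
from h import *
go([.6265-.0118*.966,.0415-.0118*.259,.0733],15);s=bot.observe();print(s['force'],s['moment'])"
```

```text
clock: 7.48
position: [0.5395, 0.0167, 0.0732]
tool_rot: [3.141, -0.0, 0.262]
force: [-0.8, -0.2, -6.4]
grip_width: 0.0563
finger_force: 92.7
shift [ 0.0786 -0.0014 -0.0001] rotvec [ 0.0003 -0.0003  0.0005] pos [0.5395 0.0167 0.0732] rpy [ 3.1413e+00 -3.0000e-04  2.6230e-01] t 7.47
[-0.76450333 -0.24332124 -6.43120229] [-0.02860948  0.06510504  0.00532405]
```

To row units: 0.03 m / 0.75 = 0.04, 0.02 m / 0.75 = 0.0267.

```bash
python3 nudge.py '[{"jaw":0.05,"pos":[0.0133,0,0]},{"jaw":0.05,"pos":[0.0267,0,0]},{"jaw":0.05,"pos":[0.04,0,0]},{"jaw":0.05,"pos":[0.04,0,0]}]'; python3 nudge.py '[{"jaw":0.05,"pos":[0.0133,0,0]},{"jaw":0.05,"pos":[0.0267,0,0]},{"jaw":0.05,"pos":[0.04,0,0]},{"jaw":0.05,"pos":[0.04,0,0]}]';  python3 -c "
from h import *
go([.6265-.0118*.966,.0415-.0118*.259,.0733],15);s=bot.observe();print(s['force'],s['moment'])"
```

```text
clock: 7.98
position: [0.5685, 0.0244, 0.0731]
tool_rot: [3.141, -0.0, 0.262]
force: [-0.5, 0.3, -6.7]
grip_width: 0.0561
finger_force: 92.7
clock: 8.48
position: [0.5974, 0.0322, 0.0732]
tool_rot: [3.141, -0.0, 0.262]
force: [0.2, 0.4, -7.2]
grip_width: 0.0561
finger_force: 92.7
shift [ 0.0187 -0.0015 -0.0001] rotvec [ 0.0002 -0.0002  0.0004] pos [0.5974 0.0322 0.0732] rpy [ 3.1413e+00 -2.0000e-04  2.6220e-01] t 8.47
[ 0.19550215  0.43853353 -7.1865142 ] [-0.1018071   0.07944415 -0.01365683]
```

To row units: 0.012 m / 0.75 = 0.016, 0.01 m / 0.75 = 0.0133.

```bash
python3 nudge.py '[{"jaw":0.05,"pos":[0.0067,0,0]},{"jaw":0.05,"pos":[0.0133,0,0]},{"jaw":0.05,"pos":[0.016,0,0]}]'|sed -n '2p;4p';for i in 1; do python3 nudge.py '[{"jaw":0.05,"pos":[0.0027,0,0]},{"jaw":0.05,"pos":[0.0027,0,0]}]'|sed -n '2p;4p'; python3 nudge.py '[{"jaw":0.05,"pos":[0.0027,0,0]},{"jaw":0.05,"pos":[0.0027,0,0]}]'|sed -n '2p;4p'; done
```

```text
position: [0.6087, 0.0351, 0.0733]
force: [0.3, 0.2, -6.1]
position: [0.6104, 0.0356, 0.0733]
force: [-0.4, -0.6, -6.1]
position: [0.6124, 0.0361, 0.0733]
force: [-0.2, 0.0, -6.3]
```

To row units: 0.0015 m / 0.75 = 0.002.

```bash
for i in 1; do python3 nudge.py '[{"jaw":0.05,"pos":[0.002,0,0]},{"jaw":0.05,"pos":[0.002,0,0]}]'|sed -n '2p;4p'; python3 nudge.py '[{"jaw":0.05,"pos":[0.002,0,0]},{"jaw":0.05,"pos":[0.002,0,0]}]'|sed -n '2p;4p'; python3 nudge.py '[{"jaw":0.05,"pos":[0.002,0,0]},{"jaw":0.05,"pos":[0.002,0,0]}]'|sed -n '2p;4p';  done
```

```text
position: [0.6138, 0.0365, 0.0733]
force: [0.7, 0.4, -8.0]
position: [0.6153, 0.0369, 0.0733]
force: [0.1, 1.0, -6.0]
position: [0.6167, 0.0373, 0.0733]
force: [0.3, 0.2, -6.6]
```

To row units: 0.0015 m / 0.75 = 0.002.

```bash
for i in 1; do python3 nudge.py '[{"jaw":0.05,"pos":[0.002,0,0]},{"jaw":0.05,"pos":[0.002,0,0]}]'|sed -n '2p;4p'; python3 nudge.py '[{"jaw":0.05,"pos":[0.002,0,0]},{"jaw":0.05,"pos":[0.002,0,0]}]'|sed -n '2p;4p';  done
```

```text
position: [0.618, 0.0376, 0.0733]
force: [-0.4, -0.4, -5.9]
position: [0.6192, 0.038, 0.0733]
force: [-4.2, -0.4, -3.7]
```

To row units: 0.002 m / 0.75 = 0.0027, 0.001 m / 0.75 = 0.0013.

```bash
python3 nudge.py '[{"jaw":0.05,"pos":[0,0,0.0013]},{"jaw":0.05,"pos":[0,0,0.0027]},{"jaw":0.05,"pos":[0,0,0.0027]}]'|sed -n '2,4p'; python3 nudge.py '[{"jaw":0.05,"pos":[0.0013,0,0]},{"jaw":0.05,"pos":[0.0013,0,0]}]'|sed -n '2,4p';python3 nudge.py '[{"jaw":0.05,"pos":[0.0013,0,0]},{"jaw":0.05,"pos":[0.0013,0,0]}]'|sed -n '2,4p'
```

```text
position: [0.6196, 0.0383, 0.0718]
tool_rot: [-3.141, -0.0, 0.262]
force: [-6.1, 1.2, 4.2]
position: [0.6199, 0.0384, 0.0719]
tool_rot: [-3.141, 0.001, 0.262]
force: [-10.7, 0.7, 10.9]
position: [0.6204, 0.0384, 0.072]
tool_rot: [-3.141, 0.002, 0.261]
force: [-14.8, -0.1, 15.6]
```

```bash
python3 - <<'E'
from h import *
a=bot.grab_frame("wrist");s=bot.grab_frame("side");cv2.imwrite("pics/w4.png",a);cv2.imwrite("pics/side4.png",s)
o=np.zeros((600,800,3),np.uint8);o[:600,:480]=cv2.resize(a[40:240,178:338],None,fx=3,fy=3,interpolation=2)
o[:350,485:800]=cv2.resize(s[195:265,225:288],None,fx=5,fy=5,interpolation=2)
cv2.imwrite("pics/c4.png",o)
E
```

```text
(no output)
```

View pics/c4.png

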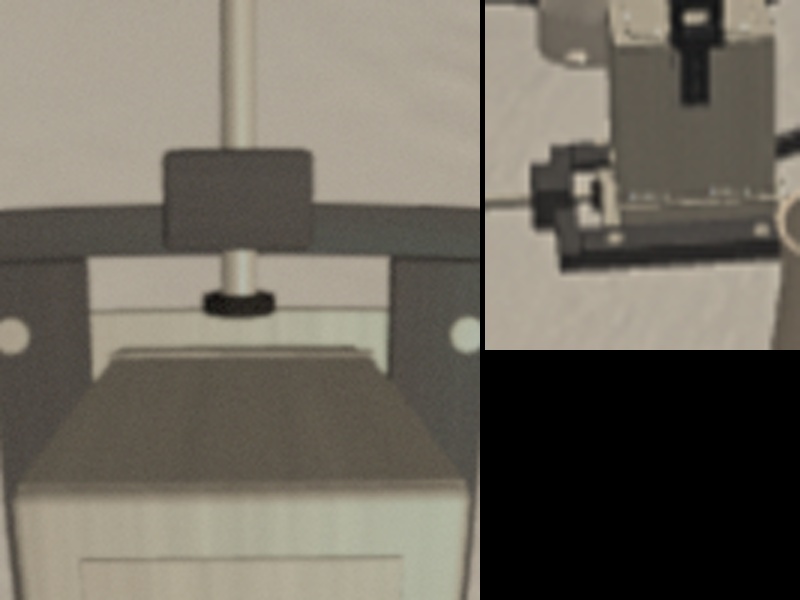

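The foot's edge (y≈310) is under both lips and butts the pad (240,305); the press is 15 N. Next I ease it slightly and draw the lid straight up.

Units first: shifts go in shares of 75 cm and turns go in shares of pi rad. So -0.002 m / 0.75 = -0.0027.

```bash
python3 nudge.py '[{"jaw":0.05,"pos":[-0.0027,0,-0.0027]},{"jaw":0.05,"pos":[-0.0027,0,-0.0027]}]' 100|sed -n '2,6p'; python3 nudge.py '[{"jaw":0.05,"pos":[0,0,-0.004]},{"jaw":0.05,"pos":[0,0,-0.008]},{"jaw":0.05,"pos":[0,0,-0.012]},{"jaw":0.05,"pos":[0,0,-0.016]},{"jaw":0.05,"pos":[0,0,-0.02]}]'|sed -n '2,6p'
```

```text
position: [0.6198, 0.0381, 0.0734]
tool_rot: [3.141, -0.001, 0.262]
force: [-1.2, -0.0, -6.1]
grip_width: 0.056
finger_force: 107.0
position: [0.6193, 0.0381, 0.0884]
tool_rot: [-3.141, 0.0, 0.262]
force: [-2.8, 1.5, -13.9]
grip_width: 0.0557
finger_force: 108.3
```

To row units: -0.04 m / 0.75 = -0.0533, -0.032 m / 0.75 = -0.0427.

```bash
python3 nudge.py '[{"jaw":0.05,"pos":[0,0,-0.0107]},{"jaw":0.05,"pos":[0,0,-0.0213]},{"jaw":0.05,"pos":[0,0,-0.032]},{"jaw":0.05,"pos":[0,0,-0.0427]},{"jaw":0.05,"pos":[0,0,-0.0533]}]'|sed -n '2,6p'; python3 nudge.py '[{"jaw":0.05,"pos":[0,0,-0.0107]},{"jaw":0.05,"pos":[0,0,-0.0213]},{"jaw":0.05,"pos":[0,0,-0.032]},{"jaw":0.05,"pos":[0,0,-0.0427]},{"jaw":0.05,"pos":[0,0,-0.0533]}]'|sed -n '2,6p';python3 nudge.py '[{"jaw":0.05,"pos":[0,0,-0.0133]},{"jaw":0.05,"pos":[0,0,-0.0267]},{"jaw":0.05,"pos":[0,0,-0.04]},{"jaw":0.05,"pos":[0,0,-0.0533]},{"jaw":0.05,"pos":[0,0,-0.0667]}]'|sed -n '2,6p'
```

```text
position: [0.6195, 0.038, 0.1289]
tool_rot: [3.142, -0.0, 0.262]
force: [-2.1, 1.2, -15.2]
grip_width: 0.056
finger_force: 108.5
position: [0.62, 0.0379, 0.1693]
tool_rot: [3.141, -0.001, 0.262]
force: [-0.2, -0.4, -1.6]
grip_width: 0.0559
finger_force: 109.8
position: [0.6195, 0.038, 0.219]
tool_rot: [3.142, 0.0, 0.262]
force: [-0.1, 0.0, -0.8]
grip_width: 0.0559
finger_force: 109.8
```

```bash
python3 -c "
from h import *
go([.48,-.13,.219],15)"
```

```text
shift [-0.1782  0.1262 -0.    ] rotvec [ 0.      0.     -0.0001] pos [0.6195 0.038  0.219 ] rpy [3.1416 0.     0.2617] t 14.32
```

To row units: -0.178 m / 0.75 = -0.2373, -0.16 m / 0.75 = -0.2133.

```bash
python3 nudge.py '[{"jaw":0.05,"pos":[-0.0533,0.04,0]},{"jaw":0.05,"pos":[-0.1067,0.08,0]},{"jaw":0.05,"pos":[-0.16,0.1133,0]},{"jaw":0.05,"pos":[-0.2133,0.1467,0]},{"jaw":0.05,"pos":[-0.2373,0.168,0]}]'|sed -n '2,6p'; python3 nudge.py '[{"jaw":0.05,"pos":[0,0,0.0533]},{"jaw":0.05,"pos":[0,0,0.1067]},{"jaw":0.05,"pos":[0,0,0.16]},{"jaw":0.05,"pos":[0,0,0.2]},{"jaw":0.05,"pos":[0,0,0.2]}]'|sed -n '2,6p';python3 - <<'E'
from h import *
go([.48,-.13,.053],15)
a=bot.grab_frame("wrist");t=bot.grab_frame("top");cv2.imwrite("pics/w5.png",a);cv2.imwrite("pics/t5.png",t)
E
```

```text
position: [0.4785, -0.1313, 0.2189]
tool_rot: [-3.141, -0.0, 0.26]
force: [1.1, 1.2, -1.5]
grip_width: 0.056
finger_force: 109.8
position: [0.4793, -0.1298, 0.0673]
tool_rot: [-3.141, 0.003, 0.261]
force: [-0.6, -0.7, -0.4]
grip_width: 0.0558
finger_force: 109.9
shift [0.0007 0.0004 0.0143] rotvec [-0.0011  0.0027 -0.0006] pos [ 0.4793 -0.1298  0.0673] rpy [-3.1405e+00  2.7000e-03  2.6120e-01] t 15.57
```

To row units: 0.013 m / 0.75 = 0.0173, 0.012 m / 0.75 = 0.016.

```bash
python3 nudge.py '[{"jaw":0.05,"pos":[0,0,0.008]},{"jaw":0.05,"pos":[0,0,0.016]},{"jaw":0.05,"pos":[0,0,0.0173]},{"jaw":0.05,"pos":[0,0,0.0173]}]'|sed -n '2,4p'; python3 nudge.py '[{"jaw":0.05,"pos":[0,0,0.0013]},{"jaw":0.05,"pos":[0,0,0.0013]}]'|sed -n '2,4p'; python3 nudge.py '[{"jaw":0.05,"pos":[0,0,0.0013]},{"jaw":0.05,"pos":[0,0,0.0013]}]'|sed -n '2,4p'
```

```text
position: [0.4802, -0.1298, 0.0554]
tool_rot: [-3.142, -0.0, 0.262]
force: [0.4, -0.2, -1.8]
position: [0.4801, -0.1297, 0.0543]
tool_rot: [3.142, 0.0, 0.262]
force: [0.9, 0.8, -1.4]
position: [0.4802, -0.1297, 0.0533]
tool_rot: [-3.142, 0.0, 0.262]
force: [0.4, -0.1, -1.3]
```

To row units: 0.001 m / 0.75 = 0.0013.

```bash
python3 nudge.py '[{"jaw":0.05,"pos":[0,0,0.0013]},{"jaw":0.05,"pos":[0,0,0.0013]}]'|sed -n '2,4p'; python3 nudge.py '[{"jaw":0.05,"pos":[0,0,0.0009]},{"jaw":0.05,"pos":[0,0,0.0009]}]'|sed -n '2,4p'; python3 nudge.py '[{"jaw":0.05,"pos":[0,0,0.0007]},{"jaw":0.05,"pos":[0,0,0.0007]}]'|sed -n '2,4p'
```

```text
position: [0.4801, -0.1298, 0.0522]
tool_rot: [-3.142, 0.0, 0.262]
force: [0.4, 0.8, -0.9]
position: [0.4802, -0.1298, 0.0518]
tool_rot: [-3.142, -0.0, 0.262]
force: [-2.0, 0.9, 4.7]
position: [0.4802, -0.1298, 0.0518]
tool_rot: [-3.141, -0.001, 0.262]
force: [-5.0, 2.9, 19.7]
```

To row units: -0.0006 m / 0.75 = -0.0008.

```bash
python3 nudge.py '[{"jaw":0.05,"pos":[0,0,-0.0008]},{"jaw":0.065,"pos":[0,0,-0.0008]},{"jaw":0.085,"pos":[0,0,-0.0008]},{"jaw":0.085,"pos":[0,0,-0.0008]},{"jaw":0.085,"pos":[0,0,-0.0008]}]' 20|sed -n '2,6p'; python3 nudge.py '[{"jaw":0.085,"pos":[0,0,-0.0267]},{"jaw":0.085,"pos":[0,0,-0.0667]},{"jaw":0.085,"pos":[0,0,-0.1333]},{"jaw":0.085,"pos":[0,0,-0.2]},{"jaw":0.085,"pos":[0,0,-0.2667]}]'|sed -n '2,6p';python3 nudge.py '[{"jaw":0.085,"pos":[-0.04,0.0667,0]},{"jaw":0.085,"pos":[-0.0667,0.1333,0]},{"jaw":0.085,"pos":[-0.0667,0.2,0]},{"jaw":0.085,"pos":[-0.0667,0.2667,0]},{"jaw":0.085,"pos":[-0.0667,0.2667,0]}]'|sed -n '1,3p'
python3 - <<'E'
from h import *
t=bot.grab_frame("top");s=bot.grab_frame("side");w=bot.grab_frame("wrist")
o=np.zeros((600,800,3),np.uint8);o[:390,:480]=cv2.resize(t[150:280,190:350],None,fx=3,fy=3,interpolation=2)
o[:360,485:800]=cv2.resize(s[155:275,230:335],None,fx=3,fy=3,interpolation=2)
o[392:592,:266]=cv2.resize(w,(266,200),interpolation=3)
cv2.imwrite("pics/c6.png",o)
E
```

```text
position: [0.4801, -0.1298, 0.0516]
tool_rot: [3.142, 0.0, 0.262]
force: [0.7, 0.4, 0.1]
grip_width: 0.0848
finger_force: 0.0
position: [0.4798, -0.1298, 0.2533]
tool_rot: [3.142, 0.0, 0.261]
force: [0.7, 0.2, 0.3]
grip_width: 0.0848
finger_force: 0.0
clock: 19.3
position: [0.4828, -0.3393, 0.2513]
tool_rot: [3.14, 0.001, 0.258]
```

View pics/c6.png

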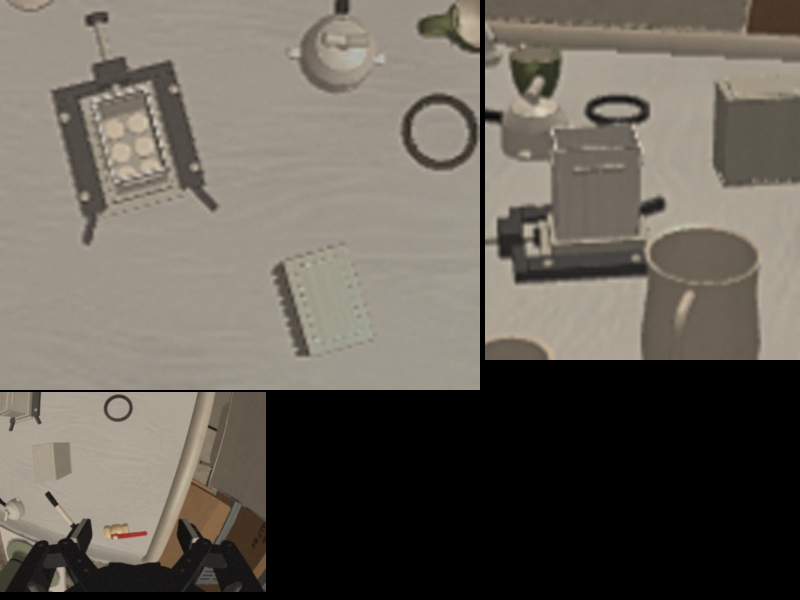

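The open tin (125,140) stands in the bracket and the lid stands upright at (325,300). Before handing in, I'll check numerically that the tin is still seated.

```bash
python3 - <<'E'
from h import *
T=bot.calibration("top");o=np.array([.6265,.0415]);ax=np.array([.966,.2588])
for p in((110,214),(185,197)): q=plane(T,(190+p[0]/3-.3,150+p[1]/3-.3),.005)[:2]; print((q-o)@ax,(q-o)@[-.2588,.966])
E
```

```text
-0.05960939936078132 0.033056480607170195
-0.06191937617348305 -0.038012155338745225
```

```bash
python3 - <<'E'
from h import *
s=bot.grab_frame("side");b=cv2.imread("pics/side4.png")
for r in range(230,242,2): print(r,b[r,240:262].mean(1).astype(int),"\n   ",s[r,240:262].mean(1).astype(int))
E
```

```text
230 [ 69  70 101 173 174 172 151 113 152 157 119  80  85  87  91  88  88  88
  88  89  88  88] 
    [ 67  69  99 167 169 167 148 121 149 153 133 127 146  96  98 106 104 102
 103 105 103 105]
232 [ 66  64  96 174 173 163  75  39 105 161 157 111  86  86  89  89  88  89
  87  87  88  88] 
    [ 64  61  92 169 167 158  74  37 101 155 145  94 151 117 101 103 103 102
 102 105 103 104]
234 [ 40  41  63 104 105  99  56  36 104 160 155 100  79  88 124 109 108 123
 114  99  99 112] 
    [ 39  39  59  99 102  96  55  36  99 155 149 119 159 135 107 109 110 109
 110 118 113 117]
236 [ 48  49  62 114 172 165 106  59  93 156 155 124 109 111 118 114 113 112
 110 105  89  87] 
    [ 47  46  60 110 167 161 102  57  91 152 149 119 117 132 126 113 108 106
 100  89  84  82]
238 [ 72  70  73 110 170 170 170 166 128 160 159 140  89  88  89  89  89  89
  88  90  90  88] 
    [ 70  68  71 107 164 166 165 159 126 160 157 149  87  83  87  87  87  86
  86  86  87  85]
240 [ 69  71  70  85 111 112 111 109  86  87  89  87  68  68  69  71  70  70
  71  70  71  70] 
    [ 67  69  68  81 108 108 108 105  86  85  86  84  66  66  69  68  68  69
  69  68  69  68]
```

The foot's edge sits at the same columns beside the pad as it did during the press, so the tin hasn't moved. Handing in.

```bash
python3 -c "
from h import *
print(bot.job_done())"
```

```text
the job is handed in; nothing more can be done
None
```

I handed the job in: the open tin stands in the bracket against the screw stop, with its foot under both lips, and the lid stands open end down on free table; the verdict was not shown.

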